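Ultraviolet leak check of a welded canister

ROBOT

A 7-joint arm with a two-finger parallel gripper is mounted at the origin on the work surface. World frame = base frame: x ahead of the robot, y to its left, z up, the work surface at z = 0. Lengths are in m, angles in rad, forces in N, time in s.
With the tool pointing down it reaches from about 0.35 to 0.9 m from the base axis. Payload 7.2 kg.
Tool frame: the origin (TCP) lies midway between the tips of the shut fingers; the grasp point (between the pads) lies 19 mm behind it; z points along the fingers, y is the direction in which the jaws open and shut (so a half turn about z gives the same grasp; the last joint's range is limited). The gripper opens to 88 mm and grips with 3 to 60 N. Pads are 20 mm wide; open, the fingers measure 115 mm over their backs; the gripper's body (75 mm by 178 mm) begins 61 mm behind the grasp point.
Start: joints at [1.174, 0.411, -0.013, 1.596, 0.006, 1.134, -0.082], TCP at [0.202, -0.592, 0.183] pointing down, gripper open.
Joint ranges: [-2.95, 2.95], [-0.29, 1.99], [-1.47, 1.44], [0.14, 2.54], [-1.03, 4.17], [0.13, 1.85], [-2.86, 2.86]. Speed limits (rad/s): [2.39, 2.39, 3.01, 3.01, 3.14, 3.14, 3.14].

INTERFACE

Orientations are given as a unit quaternion [x, y, z, w].
In Python, from bench import arm, snapshot, hand_in, models gives the robot as it stands.
- The arm moves only by the shell command python3 -m jog 'ROWS' [OPENING]. ROWS is JSON, a list of rows, each a list of 6 numbers: the shift along the tool's x, y, z in mm, then the turn, a rotation vector about the tool's x, y, z in rad. In form: [[tx, ty, tz, ax, ay, az], ...]. A call has 1 to 10 rows; each row is the pose to reach, as a shift and turn from the pose measured when the call began, along the tool's axes at that moment; what a row does not reach only later rows make up. A row lasts 1/10 s, in which the tool goes at most 50 mm and 8.59 degrees, less where a joint would pass 70% of its speed; a pose out of reach is approached as far as the arm can. A call with a gripper value outside its range is refused whole. OPENING is the gripper's target within -1 to 1 (shut at 1, half-way at 0, fully open at -1), set as the call begins (- or left out, the last holds). The fingers move at their own pace and stop on an object; the grip force is fixed at half the most. Time passes only in rows, so rows that repeat a pose let the fingers close. It gives the time, the measured TCP pose, the force and the opening at its end, in the units of the state.
- arm.read_state(): the state, without advancing time (a new reading comes with each control period).
- snapshot(name): name is "scene" or "side" or "wrist"; returns a dict with "pixels" (420x560x3 uint8, blue, green, red), "fx", "fy", "cx", "cy" (pixels), "R" (3x3) and "t" (3): a world point X has camera coordinates R X + t; the wrist camera has in their place "tool_from_camera" (4x4, takes a point from camera to tool coordinates, whose origin is the TCP and whose axes are the flange's). Camera axes: x right, y down, z forward; pixel columns grow to the right and rows downward; lengths in m; the calibration is good to about 2 mm. A picture is of the moment at which its call begins: read the wrist's pose just before it. There is no depth.
- hand_in(): hands the job in, once; it reports no verdict.
Trained networks look in the newest picture that a camera, given by its name, has taken for a name from the list of things; names that differ only in an ending like _2 or _b are one class to them, and where a whole thing is asked for, a point or a joint stands for the part that bears it (a point fixed in the world has none). Each returns a list of dicts, best first, with "conf" (0 to 1); they miss things now and then, are a little off and sometimes report something else, mostly with a low value. They report only what shows in the picture. A call takes as long as a camera call. They do not tell look-alikes from the thing itself.
- models.look_for(target, camera): "rect" ([left, top, right, bottom] in pixels, round what is visible of it).
- models.mark_of(target, camera): "position" ([column, row] in pixels: a listed point, or the origin of a listed thing).
The state is a dict: "time_s": time; "joint_pos": joint angles; "dq": joint speeds; "joint_efforts": joint torques, N m; "ee_pos": TCP position; "tcp_rot": TCP orientation; "contact_force": force on the tool from outside, world axes, zero at the start; "torque": the same for the moment, N m; "opening": opening from 0.0 (shut) to 1.0 (fully open).
Only numpy, scipy, OpenCV 4.12 (cv2) and the standard library are available. Lean on these libraries where they do the work, as an engineer would, in place of code of your own. Each camera call takes 0.05 s, during which the arm holds its last target. There are 200 camera calls.

TASK

Check the weld of the sealed canister for leaks: lift it out of its nest, turn it upside down so that the tracer dye inside runs onto the weld, then stand it back upright in its nest, fully home, and let go. Then draw the ultraviolet torch out of its holster and hold it slanting down at about 45 degrees, its lens some 10 cm from the canister and its beam falling on the weld flange. Finish while holding the torch still there in the air with the gripper, never letting it touch the canister, and leave the other things on the bench where they are.

Things in the scene. Friction and masses are not known exactly. Their poses are not given: they have to be found in the camera images.
- canister_mid (a point): Welded canister, a closed can 128 mm high, 0.2 kg: round black body, diameter 50 mm, up to 90 mm from its underside, then a weld flange (diameter 58, 8 mm thick) and a white domed lid with plugged port. This point is on its axis 48 mm above its underside, where to grip it; z points along the axis to the lid. Starts upright in the nest.
- canister_seam (a point): The centre of the canister's weld flange: on its axis, 94 mm above its underside (46 mm above canister_mid). The weld runs round this point at 29 mm radius.
- nest: Fixed aluminium nest under the canister. Origin: centre of its underside. Bottom plate 130 x 130 x 12 mm; seat plate 100 x 100 mm with its top 52 mm above the bench and a round pocket 54 mm wide, 12 mm deep. Its floor is 40 mm above the bench: with the canister home, canister_mid is 88 mm and canister_seam 134 mm above the bench, on the nest's axis.
- torch_mid (a point): Ultraviolet torch, dark metal, 135 mm long, 0.16 kg: head 36 mm in diameter, tapering by 36 mm from the lens to a handle 26 mm in diameter. This point is on its axis 67.5 mm from lens and tail; z runs from lens to tail, the beam along -z. Starts upright in the holster, lens down; free to grip from 60 mm off the lens to the tail. Lights by itself when drawn.
- torch_lens (a point): The centre of the torch's lens face, 67.5 mm from torch_mid.
- holster: Fixed torch holster. Origin: centre of its underside. Round foot, diameter 96 mm, 12 mm high, and an upright open tube, 48 mm outside and 40 mm inside diameter, rim 62 mm above the bench. The lens rests on the floor 12 mm above the bench: torch_mid is then 79.5 mm and the tail 147 mm above the bench.
- grease_jar: Bystander: capped jar 44 mm in diameter, 50 mm high. Origin at the centre of its underside.
- plug_gauge: Bystander: waisted steel plug gauge 32 mm in diameter, 70 mm high. Origin at the centre of its underside.
- driver: Bystander: screwdriver lying down, 170 mm long. Origin on its underside.
- cleaner: Bystander: white bottle 60 mm in diameter, 170 mm high. Origin at the centre of its underside.
- open_body: Bystander: an empty canister body without a lid, open at the top, 50 mm in diameter, 94 mm high. Origin at the centre of its underside.
- tape: Bystander: roll of tape lying flat, 90 mm in diameter, 24 mm high. Origin at the centre of its underside.
- brush: Bystander: hand brush lying down. Origin on its underside.
Not all that is in view belongs to the job. What is shaped like the part that bears torch_mid but purple is not meant.

How it is judged:
On the way, in this order (a step that is already met when the one before it is completed fails the run):
1. the canister is held up out of its nest, upside down (its lid pointing at least 35 degrees below level) (angle between canister_mid's own z axis and vertical above 2.18 rad and height (world z) of canister_mid above 0.15 m and contact force between canister and the fingers above 0.5 N and contact force between canister and nest below 0.1 N), for 0.3 s.
2. the canister stands upright in its nest, fully home and let go, the torch still in its holster (angle between canister_mid's own z axis and vertical below 0.06 rad and horizontal distance between canister_mid and nest below 0.006 m and z of canister_mid in the frame of nest between 0.085 and 0.091 m and contact force between canister and the fingers below 0.1 N and z of torch_lens in the frame of holster below 0.03 m), for 0.3 s.
3. the torch is drawn clear out of its holster by the gripper (height (world z) of torch_lens above 0.08 m and contact force between torch and the fingers above 0.5 N and contact force between torch and holster below 0.1 N), for 0.1 s.
At the end, for the whole second after the job is handed in: Torch held still by the gripper, clear of all, lens over 150 mm up, 29 to 63 degrees from upright, tail up; weld flange centre within 35 mm of the beam axis (each way), 70 to 170 mm ahead of the lens. Canister untouched, upright within 3 degrees, home in its nest within 6 mm (x of canister_seam in the frame of torch_lens between -0.035 and 0.035 m and y of canister_seam in the frame of torch_lens between -0.035 and 0.035 m and z of canister_seam in the frame of torch_lens between -0.17 and -0.07 m and angle between torch_mid's own z axis and vertical between 0.5 and 1.1 rad and height (world z) of torch_lens above 0.15 m and linear speed of torch below 0.03 m/s and contact force between torch and the fingers above 0.5 N and contact force between torch and holster below 0.1 N and contact force between torch and nest below 0.1 N and contact force between each of torch, the arm, the fingers and canister below 0.1 N and angle between canister_mid's own z axis and vertical below 0.06 rad and horizontal distance between canister_mid and nest below 0.006 m and z of canister_mid in the frame of nest between 0.085 and 0.091 m and linear speed of canister below 0.02 m/s); the arm keeps its last pose, push and grip.
It fails at once if a bystander on the bench is moved by more than 30 mm (distance of any of grease_jar, plug_gauge, driver, cleaner, open_body, tape, brush from where it was at the start of the episode above 0.03 m).
It fails at once if the torch knocks against the canister (contact force between torch and canister above 1 N).
It also fails if it takes over 67 s, if anything falls off the work surface, if the arm or the gripper's body presses on something with over 40 N, if the wrist force passes 120 N, or if a joint passes its speed limit or range.

## Working session

There is one attempt and no reset: what is moved stays moved. The work goes in short steps, Python scripts to look and compute and a shell command to move; the robot and the scene stay as the last step left them, time stands still between calls to the robot, and variables do not carry over. Pictures are saved under pics/ and viewed, about 8 in all and at most 12, crops included, and the job is handed in when it is done.

```bash
ls; mkdir -p pics
python3 - <<'E'
from bench import arm, snapshot, models
import cv2,numpy as np
s=arm.read_state(); print(s)
for c in ("scene","side"):
    d=snapshot(c); cv2.imwrite(f"pics/{c}0.png",d["pixels"]); print(c,d["fx"],d["cx"],d["cy"],np.round(d["R"],3).tolist(),np.round(d["t"],3))
    for n in ["canister_mid","canister_seam","nest","torch_mid","torch_lens","holster","grease_jar","plug_gauge","driver","cleaner","open_body","tape","brush"]:
        print(c,n,[(np.round(m["position"]).tolist(),round(m["conf"],2)) for m in models.mark_of(n,c)][:3])
E
```

```text
pics
{'time_s': 0.0, 'joint_pos': array([ 1.17379241,  0.41192554, -0.01276096,  1.59704691,  0.00558265,
        1.13428517, -0.0822132 ]), 'dq': array([ 9.49542676e-04, -9.25145726e-05, -1.04187512e-03, -1.52755928e-03,
        2.33383084e-03, -1.00393612e-03,  2.06011408e-04]), 'joint_efforts': array([-4.40913564e-04, -5.87948227e+01,  6.41515888e-01, -2.91075718e+01,
       -5.37391263e-02,  1.83277682e-02,  1.49467287e-04]), 'ee_pos': array([ 0.20162386, -0.59097858,  0.18229172]), 'tcp_rot': array([ 9.86512073e-01,  1.63686483e-01, -1.72804874e-04, -7.96397388e-04]), 'contact_force': array([0.12226257, 0.2687442 , 0.21220036]), 'torque': array([ 0.00707348,  0.01315555, -0.00824096]), 'opening': 0.9967212475551974}
scene 429.5283922105095 278.62043048047076 207.691624102609 [[-0.069, 0.998, 0.011], [0.756, 0.059, -0.651], [-0.65, -0.037, -0.759]] [ 0.046 -0.364  1.563]
scene canister_mid [([212.0, 195.0], 0.63)]
scene canister_seam [([212.0, 186.0], 0.68)]
scene nest [([216.0, 218.0], 0.98)]
scene torch_mid [([352.0, 212.0], 0.84), ([399.0, 220.0], 0.75), ([210.0, 185.0], 0.3)]
[... 556 characters left out ...]
-0.74], [0.096, 0.734, -0.673]] [-0.54  0.13  1.24]
side canister_mid [([284.0, 272.0], 0.95)]
side canister_seam [([284.0, 257.0], 0.92), ([293.0, 150.0], 0.6)]
side nest [([284.0, 295.0], 0.73)]
side torch_mid [([279.0, 154.0], 0.7), ([280.0, 176.0], 0.58)]
side torch_lens [([277.0, 172.0], 0.6), ([279.0, 177.0], 0.48)]
side holster [([278.0, 196.0], 0.62)]
side grease_jar [([233.0, 247.0], 0.65)]
side plug_gauge [([341.0, 230.0], 0.71)]
side driver [([291.0, 238.0], 0.87), ([279.0, 195.0], 0.5)]
side cleaner [([298.0, 381.0], 0.56)]
side open_body [([292.0, 149.0], 0.68), ([338.0, 230.0], 0.22)]
side tape [([238.0, 155.0], 0.88)]
side brush [([372.0, 353.0], 0.61), ([288.0, 240.0], 0.36)]
```

View pics/scene0.png

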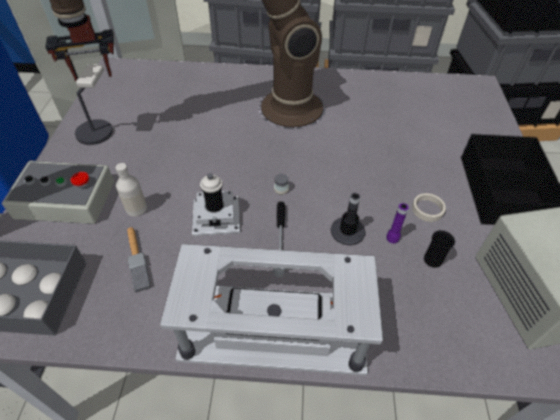

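View pics/side0.png

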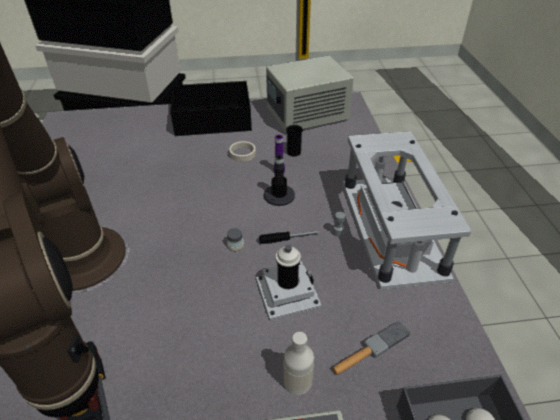

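```bash
cat > h.py <<'E'
import numpy as np
from scipy.spatial.transform import Rotation as Ro
from scipy.optimize import least_squares
import itertools
def tri(views):  # [(cam,px)]
    A=[];b=[]
    for d,p in views:
        R=np.array(d["R"]);t=np.array(d["t"]);u=(p[0]-d["cx"])/d["fx"];v=(p[1]-d["cy"])/d["fy"]
        for r,k in((0,u),(1,v)): A.append(R[r]-k*R[2]);b.append(k*t[2]-t[r])
    x,res,_,_=np.linalg.lstsq(np.array(A),np.array(b),rcond=None)
    e=[]
    for d,p in views:
        c=np.array(d["R"])@x+d["t"];e.append(np.hypot(d["fx"]*c[0]/c[2]+d["cx"]-p[0],d["fy"]*c[1]/c[2]+d["cy"]-p[1]))
    return x,max(e)
def wrist(s,d):
    T=np.array(d["tool_from_camera"]);W=np.eye(4);W[:3,:3]=Ro.from_quat(s["tcp_rot"]).as_matrix();W[:3,3]=s["ee_pos"]
    M=np.linalg.inv(W@T);d["R"]=M[:3,:3];d["t"]=M[:3,3];return d
E
python3 - <<'E'
from bench import arm, snapshot, models
from h import *
a=snapshot("scene");b=snapshot("side")
for n in ["canister_mid","canister_seam","nest","torch_mid","torch_lens","holster","grease_jar","plug_gauge","driver","cleaner","open_body","tape","brush"]:
    out=[]
    for p in models.mark_of(n,"scene"):
        for q in models.mark_of(n,"side"):
            x,e=tri([(a,p["position"]),(b,q["position"])]); out.append((round(e,1),np.round(x,3).tolist(),np.round(p["position"]).tolist()))
    print(n,sorted(out)[:4])
E
```

```text
canister_mid []
canister_seam [(np.float64(1.0), [0.53, -0.187, 0.129], [212.0, 185.0])]
nest [(np.float64(2.8), [0.532, -0.189, -0.006], [214.0, 220.0])]
torch_mid [(np.float64(0.3), [0.549, 0.177, 0.072], [349.0, 213.0]), (np.float64(1.7), [0.571, 0.306, 0.061], [398.0, 224.0]), (np.float64(8.2), [0.573, 0.181, 0.128], [349.0, 213.0]), (np.float64(10.7), [0.547, 0.307, -0.001], [398.0, 224.0])]
torch_lens [(np.float64(1.8), [0.574, 0.301, 0.005], [392.0, 237.0]), (np.float64(8.8), [0.578, 0.178, 0.074], [344.0, 228.0])]
holster [(np.float64(0.5), [0.547, 0.176, 0.002], [345.0, 229.0]), (np.float64(29.7), [0.565, -0.134, 0.207], [212.0, 198.0]), (np.float64(65.1), [0.606, -0.267, 0.281], [134.0, 209.0])]
grease_jar [(np.float64(1.3), [0.401, -0.012, -0.011], [280.0, 191.0]), (np.float64(30.0), [0.629, -0.053, 0.151], [280.0, 191.0]), (np.float64(72.2), [0.455, -0.183, -0.127], [280.0, 191.0])]
plug_gauge [(np.float64(0.7), [0.703, 0.005, 0.011], [280.0, 270.0])]
driver [(np.float64(0.0), [0.558, 0.001, -0.011], [282.0, 231.0]), (np.float64(10.5), [0.52, -0.021, -0.099], [282.0, 231.0]), (np.float64(31.7), [0.637, 0.043, 0.198], [282.0, 231.0]), (np.float64(48.2), [0.533, 0.055, 0.143], [282.0, 231.0])]
cleaner [(np.float64(1.3), [0.52, -0.428, -0.003], [134.0, 210.0])]
open_body [(np.float64(0.7), [0.637, 0.406, 0.007], [434.0, 259.0]), (np.float64(3.6), [0.607, 0.177, 0.16], [352.0, 211.0])]
tape [(np.float64(0.2), [0.448, 0.425, -0.016], [428.0, 211.0])]
brush [(np.float64(22.2), [0.568, -0.403, -0.113], [136.0, 258.0])]
```

The scene picture shows the canister in its nest at (212,195). There are two torch-shaped things: a dark one in the round holster at (352,212) and a purple one on the bench at (399,220). The dark one in the holster is the one meant. The side view agrees: nest (288,285), holster (279,190), purple (279,150) behind it. A crop will confirm this before I reach for it.

I'll first go straight up, since something stands under the gripper.

```bash
python3 -c "
from bench import arm;print([a for a in dir(arm) if a[0]!='_'])"
python3 -m jog '[[0,0,-20,0,0,0],[0,0,-50,0,0,0],[0,0,-80,0,0,0],[0,0,-110,0,0,0],[0,0,-140,0,0,0],[0,0,-170,0,0,0],[0,0,-200,0,0,0],[0,0,-200,0,0,0]]' -1
python3 -c "
from bench import arm;s=arm.read_state();print(s['joint_pos'].round(3),s['ee_pos'].round(3),s['tcp_rot'].round(3))"
```

```text
['MotionError', 'read_state']
time_s: 3.95
ee_pos: [0.2023, -0.5929, 0.3878]
tcp_rot: [0.987, 0.164, 0.001, 0.003]
contact_force: [0.1, -0.7, 0.5]
opening: 1.002
[ 1.163e+00  3.230e-01  3.000e-03  1.256e+00 -1.000e-03  1.555e+00
 -7.700e-02] [ 0.202 -0.593  0.388] [0.987 0.164 0.001 0.003]
```

```bash
python3 -m jog '[[24,-24,0,0,0,0],[48,-47,0,0,0,0],[72,-71,0,0,0,0],[96,-94,0,0,0,0],[120,-118,0,0,0,0],[144,-141,0,0,0,0],[168,-165,0,0,0,0],[192,-188,0,0,0,0],[216,-212,0,0,0,0],[240,-235,0,0,0,0]]' && python3 -m jog '[[24,-24,0,0,0,0],[48,-47,0,0,0,0],[72,-71,0,0,0,0],[96,-94,0,0,0,0],[120,-118,0,0,0,0],[144,-141,0,0,0,0],[168,-165,0,0,0,0],[192,-188,0,0,0,0],[216,-212,0,0,0,0],[240,-235,0,0,0,0]]'
cat > st.py <<'E'
from bench import arm
s=arm.read_state()
from scipy.spatial.transform import Rotation as R
print(s['time_s'],'q',s['joint_pos'].round(3),'p',s['ee_pos'].round(4),s['opening'].round(3),'F',s['contact_force'].round(1));print(R.from_quat(s['tcp_rot']).as_matrix().round(3))
E
python3 st.py
```

```text
time_s: 4.95
ee_pos: [0.3538, -0.2914, 0.3857]
tcp_rot: [0.987, 0.164, 0.001, 0.003]
contact_force: [0.8, 0.5, 0.6]
opening: 0.994
time_s: 5.95
ee_pos: [0.5052, 0.0097, 0.3835]
tcp_rot: [0.987, 0.164, 0.0, 0.003]
contact_force: [0.4, 0.0, -0.4]
opening: 0.999Traceback (most recent call last):
  File "st.py", line 4, in <module>
    print(s['time_s'],'q',s['joint_pos'].round(3),'p',s['ee_pos'].round(4),s['opening'].round(3),'F',s['contact_force'].round(1));print(R.from_quat(s['tcp_rot']).as_matrix().round(3))
                                                                           ^^^^^^^^^^^^^^^^^^
AttributeError: 'float' object has no attribute 'round'
```

```bash
sed -i "s/s\['opening'\].round(3)/round(s['opening'],3)/" st.py; python3 st.py; python3 -m jog '[[0,0,0,-0.095,-0.032,0],[0,0,0,-0.19,-0.064,0],[0,0,0,-0.284,-0.097,0],[0,0,0,-0.38,-0.129,0],[0,0,0,-0.47,-0.161,0],[0,0,0,-0.568,-0.194,0]]' >/dev/null && python3 st.py
```

```text
5.95 q [ 0.397  0.141 -0.59   1.518  0.085  1.507 -1.436] p [0.5052 0.0097 0.3835] 0.999 F [ 0.4  0.  -0.4]
[[ 0.946  0.323  0.002]
 [ 0.323 -0.946 -0.006]
 [-0.     0.007 -1.   ]]
6.55 q [-0.009  0.281 -0.663  1.535  0.647  1.775 -1.923] p [0.5054 0.0098 0.3835] 1.002 F [-0.1 -0.9 -0.6]
[[ 0.947  0.322  0.003]
 [ 0.265 -0.775 -0.573]
 [-0.182  0.544 -0.819]]
```

```bash
cat > kin.py <<'E'
import numpy as np, itertools
from scipy.spatial.transform import Rotation as R
from scipy.optimize import least_squares
Z=lambda a:R.from_euler('z',a).as_matrix()
Y=lambda a:R.from_euler('y',a).as_matrix()
D=[([1.17379241,.41192554,-.01276096,1.59704691,.00558265,1.13428517,-.0822132],[.20162386,-.59097858,.18229172],[.986512,.163686,-.000173,-.000796]),
([1.163,.323,.003,1.256,-.001,1.555,-.077],[.2023,-.5929,.3878],[.987,.164,.001,.003]),
([.397,.141,-.590,1.518,.085,1.507,-1.436],[.5052,.0097,.3835],np.array([[.946,.323,.002],[.323,-.946,-.006],[0,.007,-1]])),
([-.009,.281,-.663,1.535,.647,1.775,-1.923],[.5054,.0098,.3835],np.array([[.947,.322,.003],[.265,-.775,-.573],[-.182,.544,-.819]]))]
D=[(np.array(q),np.array(p),(R.from_quat(r) if np.ndim(r)==1 else R.from_matrix(r)).as_matrix()) for q,p,r in D]
def chain(q,S,o):
    s1,s3,s5,s7=S
    A=Z(s1*q[0]+o[0])@Y(q[1]);B=A@Z(s3*q[2]);C=B@Y(q[3]);E=C@Z(s5*q[4]);F=E@Y(q[5]);G=F@Z(s7*q[6]+o[1]);return A,B,C,E,F,G
def fit():
    best=None
    for S in itertools.product([1,-1],repeat=4):
        for o in itertools.product([0,1.57,3.14,-1.57],repeat=2):
            f=lambda o:np.concatenate([(chain(q,S,o)[5]-r).ravel() for q,_,r in D])
            if best is None or np.sum(f(o)**2)<best[0]+1:
                r=least_squares(f,o)
                if best is None or 2*r.cost<best[0]: best=(2*r.cost,S,r.x)
    _,S,o=best
    M=[];b=[]
    for q,p,r in D:
        A,B,C,E,F,G=chain(q,S,o)
        M.append(np.column_stack([[0,0,1],A[:,2],B[:,0]-C[:,0]*0,C[:,0],C[:,2],F[:,0],F[:,2]]));b.append(p)
    L,*_=np.linalg.lstsq(np.vstack(M),np.concatenate(b),rcond=1e-4)
    return best,L,np.abs(np.vstack(M)@L-np.concatenate(b)).max()
if __name__=="__main__": print(fit())
E
python3 kin.py
```

```text
((np.float64(1.1944801989929922e-05), (-1, -1, -1, -1), array([-4.05761580e-04,  1.56989204e+00])), array([ 0.18705194,  0.65967933, -0.05196403,  0.00534418,  0.45797748,
       -0.00668839,  0.43144737]), np.float64(0.04850117766110795))
```

```bash
python3 -m jog '[[0,0,0,0,0,-0.14],[0,0,0,0,0,-0.28],[0,0,0,0,0,-0.42],[0,0,0,0,0,-0.56],[0,0,0,0,0,-0.7],[0,0,0,0,0,-0.84],[0,0,0,0,0,-0.98],[0,0,0,0,0,-1.12],[0,0,0,0,0,-1.242]]' >/dev/null && python3 st.py && python3 -m jog '[[0,0,0,0,-0.1,0],[0,0,0,0,-0.2,0],[0,0,0,0,-0.3,0],[0,0,0,0,-0.4,0],[0,0,0,0,-0.5,0],[0,0,0,0,-0.54,0]]' >/dev/null && python3 st.py
```

```text
7.45 q [ 0.098  0.313 -0.814  1.53   0.686  1.807 -0.711] p [0.5052 0.0098 0.3828] 0.999 F [-0.5 -0.7  0.2]
[[-0.005  1.     0.002]
 [ 0.819  0.006 -0.573]
 [-0.573 -0.001 -0.819]]
8.05 q [-0.859  0.448  0.199  1.647  0.779  1.842 -0.749] p [0.5051 0.0092 0.3832] 0.999 F [ 1.1  0.1 -2. ]
[[-0.002  1.     0.005]
 [ 0.405  0.005 -0.914]
 [-0.914  0.    -0.405]]
```

```bash
python3 -m jog '[[19,2,19,0,0,0],[38,5,38,0,0,0],[57,8,57,0,0,0],[76,10,75,0,0,0],[95,12,94,0,0,0],[114,15,113,0,0,0],[133,18,131,0,0,0],[152,20,150,0,0,0],[171,22,168,0,0,0],[190,25,187,0,0,0]]' >/dev/null && python3 st.py
python3 - <<'E'
from bench import arm, snapshot, models
from h import *
import cv2
s=arm.read_state();d=wrist(s,snapshot("wrist"));cv2.imwrite("pics/w1.png",d["pixels"])
print(d["fx"],d["t"], [models.mark_of(n,"wrist") for n in("canister_mid","canister_seam")])
a=snapshot("scene");cv2.imwrite("pics/scene1.png",a["pixels"]);b=snapshot("side");cv2.imwrite("pics/side1.png",b["pixels"])
for n in("canister_mid","canister_seam"):
    P=models.mark_of(n,"scene")[:1];Q=models.mark_of(n,"side")[:1];W=models.mark_of(n,"wrist")[:1]
    v=[(c,p[0]["position"]) for c,p in((a,P),(b,Q),(d,W)) if p]
    print(n,[x["conf"] for x in P+Q+W],tri(v))
    if len(v)==3:print(tri(v[:2]),tri(v[1:]),tri([v[0],v[2]]))
E
```

```text
9.05 q [-0.711  0.747  0.198  1.864  0.813  1.386 -1.04 ] p [ 0.5303 -0.0851  0.1321] 0.997 F [-0.3  0.6  0.6]
[[-0.003  1.     0.005]
 [ 0.405  0.006 -0.914]
 [-0.914 -0.001 -0.405]]
351.546820544647 [-0.52989025 -0.12941287  0.14846267] [[{'position': [282.2, 202.1], 'conf': 0.79}], [{'position': [281.0, 252.7], 'conf': 0.93}]]
canister_mid [0.96, 0.82, 0.79] (array([ 0.52674432, -0.1939307 ,  0.08304857]), np.float64(5.05405509505484))
(array([ 0.5229657 , -0.19315623,  0.07870889]), np.float64(0.24075784459330007)) (array([ 0.5269093 , -0.19770808,  0.08390893]), np.float64(4.387070323691197)) (array([ 0.53037156, -0.190606  ,  0.08641368]), np.float64(0.9433357137588653))
canister_seam [0.73, 0.93] (array([0.53286404, 0.01929771, 0.1454179 ]), np.float64(10.93068939132907))
```

View pics/w1.png

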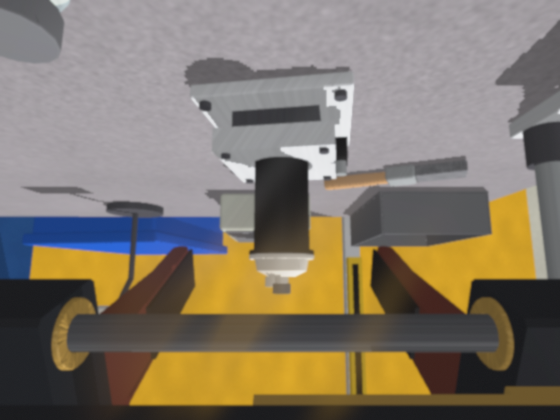

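The wrist picture shows the canister centred between the fingers (column 281), black body at rows 160–250 and lid down in the image, because the camera is upside down. Going in.

```bash
python3 -m jog '[[0,0,20,0,0,0],[-1,0,40,0,0,0],[-1,0,60,0,0,0],[-1,0,80,0,0,0],[-2,0,95,0,0,0],[-2,0,108,0,0,0],[-2,0,120,0,0,0],[-2,0,128,0,0,0],[-2,0,132,0,0,0],[-2,0,132,0,0,0]]' && python3 st.py && python3 -m jog '[[0,0,0,0,0,0],[0,0,0,0,0,0],[0,0,0,0,0,0],[0,0,0,0,0,0],[0,0,0,0,0,0],[0,0,0,0,0,0],[0,0,0,0,0,0],[0,0,0,0,0,0]]' 1 && python3 st.py
```

```text
time_s: 10.6
ee_pos: [0.5316, -0.206, 0.0825]
tcp_rot: [0.591, 0.594, -0.384, 0.387]
contact_force: [0.0, -1.1, 0.4]
opening: 0.996
10.6 q [-0.576  0.805  0.263  1.978  0.964  1.168 -1.115] p [ 0.5316 -0.206   0.0825] 0.996 F [ 0.  -1.1  0.4]
[[-0.001  1.     0.005]
 [ 0.405  0.005 -0.914]
 [-0.914  0.001 -0.405]]
time_s: 11.4
ee_pos: [0.5316, -0.2059, 0.0826]
tcp_rot: [0.591, 0.594, -0.384, 0.387]
contact_force: [-0.6, 0.7, 0.4]
opening: 0.312
11.4 q [-0.577  0.805  0.263  1.978  0.964  1.168 -1.115] p [ 0.5316 -0.2059  0.0826] 0.312 F [-0.6  0.7  0.4]
[[-0.001  1.     0.005]
 [ 0.405  0.005 -0.914]
 [-0.914  0.001 -0.405]]
```

```bash
python3 -m jog '[[0,0,0,0,0,0],[0,0,0,0,0,0],[0,0,0,0,0,0]]'
python3 - <<'E'
from bench import arm, snapshot, models
import cv2,numpy as np
d=snapshot("wrist");b=snapshot("side")["pixels"][190:340,180:400]
a=snapshot("scene")["pixels"][120:270,120:340]
cv2.imwrite("pics/w2.png",np.hstack([d["pixels"],np.vstack([cv2.resize(b,(300,205)),cv2.resize(a,(300,205)),np.zeros((10,300,3),np.uint8)])])[:, :800])
E
```

```text
time_s: 11.7
ee_pos: [0.5317, -0.2059, 0.0826]
tcp_rot: [0.591, 0.594, -0.384, 0.387]
contact_force: [0.2, 0.6, -0.1]
opening: 0.036
```

View pics/w2.png

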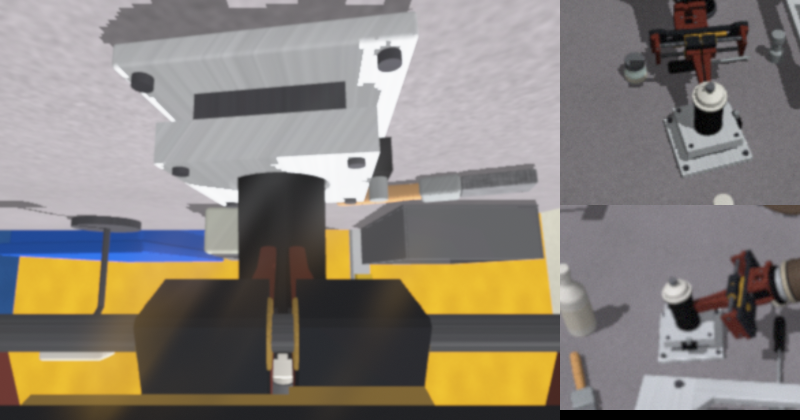

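The fingers shut in front of the canister: tips at (275,250) in the wrist half of the picture, body behind them at columns 239–326. They didn't hold it. I'll check the geometry by projection.

Run:
```python
from bench import arm, snapshot, models
from h import *
s=arm.read_state();w=wrist(s,snapshot("wrist"));a=snapshot("scene");b=snapshot("side")
print(np.round(w["tool_from_camera"],3), s['ee_pos'],s['contact_force'])
def pr(d,X):
    c=np.array(d["R"])@X+d["t"];return [round(float(d["fx"]*c[0]/c[2]+d["cx"]),1),round(float(d["fy"]*c[1]/c[2]+d["cy"]),1),round(float(c[2]),3)]
for n,X in dict(tcp=s["ee_pos"],bot=[.531,-.188,.04],mid=[.531,-.188,.088],seam=[.531,-.188,.134],top=[.531,-.188,.168]).items():
    print(n,[pr(d,np.array(X)) for d in(w,a,b)])
for c in("wrist","scene","side"):
    for n in("canister_mid","canister_seam","nest"): print(c,n,[(m["position"],m["conf"]) for m in models.mark_of(n,c)][:2])
    print(models.look_for("canister_mid",c)[:2])
```

```text
[[-0.    -0.968 -0.251  0.069]
 [ 1.    -0.    -0.     0.   ]
 [ 0.    -0.251  0.968 -0.203]
 [ 0.     0.     0.     1.   ]] [ 0.53162001 -0.20594837  0.0825696 ] [ 0.38901157  0.44018339 -0.74331623]
tcp [[281.9, 241.7, 0.214], [206.7, 197.4, 1.162], [289.5, 276.8, 1.084]]
bot [[280.9, 165.3, 0.203], [214.9, 207.9, 1.194], [288.1, 282.3, 1.126]]
mid [[281.0, 248.6, 0.195], [213.1, 196.3, 1.158], [288.2, 269.5, 1.094]]
seam [[281.1, 334.8, 0.188], [211.2, 184.4, 1.123], [288.4, 256.4, 1.063]]
top [[281.1, 403.2, 0.182], [209.8, 175.2, 1.097], [288.5, 246.3, 1.04]]
wrist canister_mid [([281.3, 252.8], 0.91)]
wrist canister_seam []
wrist nest [([277.3, 103.8], 0.83)]
[]
scene canister_mid [([208.9, 197.9], 0.85), ([345.5, 226.4], 0.64)]
scene canister_seam [([201.9, 183.5], 0.8)]
scene nest [([137.2, 209.6], 0.55)]
[{'rect': [195.9, 173.0, 221.4, 210.6], 'conf': 0.89}]
side canister_mid [([372.3, 352.0], 0.65), ([286.6, 274.6], 0.62)]
side canister_seam [([285.5, 259.3], 0.88), ([372.7, 353.6], 0.15)]
side nest [([288.9, 292.7], 0.66), ([290.7, 240.0], 0.37)]
[{'rect': [275.5, 250.4, 304.0, 289.8], 'conf': 0.71}]
```

Run:
```python
import cv2,numpy as np
from bench import snapshot
L=[]
for n,(r,c) in dict(scene=(165,180),side=(235,255)).items():
    new=snapshot(n)["pixels"][r:r+65,c:c+65];old=cv2.imread(f"pics/{n}0.png")[r:r+65,c:c+65]
    L.append(np.hstack([cv2.resize(x,(390,290),interpolation=cv2.INTER_CUBIC) for x in(old,new)]))
cv2.imwrite("pics/cmp.png",np.vstack(L))
```

```text
(no output)
```

View pics/cmp.png

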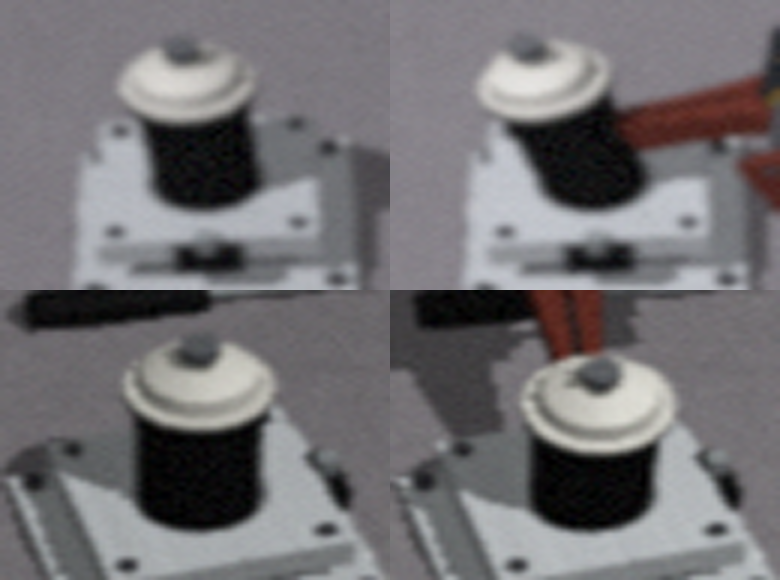

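Compared with the start, the canister (right column) leans about 10° away, pushed by the shut tips, with its foot still in the pocket. The pads met it in front of its axis and squirted it back. I'll open so it settles, back off a little and re-measure.

```bash
python3 -m jog '[[0,0,0,0,0,0],[0,0,0,0,0,0],[0,0,0,0,0,0],[0,0,0,0,0,0],[0,0,0,0,0,0],[0,0,0,0,0,0],[0,0,0,0,0,0],[0,0,0,0,0,0],[0,0,0,0,0,0],[0,0,0,0,0,0]]' -1
python3 - <<'E'
from bench import arm, snapshot, models
from h import *
import cv2
s=arm.read_state();w=wrist(s,snapshot("wrist"));a=snapshot("scene");b=snapshot("side")
print(s['time_s'],s['ee_pos'],s['opening'],s['contact_force'])
V=dict(wrist=w,scene=a,side=b)
for n in("canister_mid","canister_seam"):
    v=[]
    for c in V:
        m=models.mark_of(n,c)[:1]
        if m: print(n,c,m[0]); v.append((V[c],m[0]["position"]))
    for k in itertools.combinations(v,2): print(tri(k))
o=[]
for n,(r,c) in dict(scene=(165,180),side=(235,255)).items():
    o.append(cv2.resize(V[n]["pixels"][r:r+65,c:c+65],(300,210),interpolation=cv2.INTER_CUBIC))
cv2.imwrite("pics/w3.png",cv2.resize(np.hstack([w["pixels"],np.vstack(o)]),(800,390)))
E
```

```text
time_s: 13.7
ee_pos: [0.5316, -0.206, 0.0826]
tcp_rot: [0.591, 0.594, -0.384, 0.387]
contact_force: [-0.7, -0.0, 0.1]
opening: 0.88
13.7 [ 0.53161431 -0.2059913   0.08264101] 0.8795578028662603 [-0.72433241 -0.00936708  0.05440736]
canister_mid wrist {'position': [274.1, 249.6], 'conf': 0.67}
canister_mid scene {'position': [213.6, 195.3], 'conf': 0.65}
canister_mid side {'position': [283.8, 273.8], 'conf': 0.85}
(array([ 0.52743775, -0.18714031,  0.08848785]), np.float64(0.5979914501358562))
(array([ 0.52300736, -0.19910951,  0.08752446]), np.float64(6.801167707193959))
(array([ 0.51942061, -0.19030704,  0.07780172]), np.float64(0.4314222994250073))
canister_seam scene {'position': [209.0, 183.2], 'conf': 0.55}
canister_seam side {'position': [283.0, 258.3], 'conf': 0.72}
(array([ 0.52060954, -0.19355649,  0.13151335]), np.float64(1.6246161447556768))
```

View pics/w3.png

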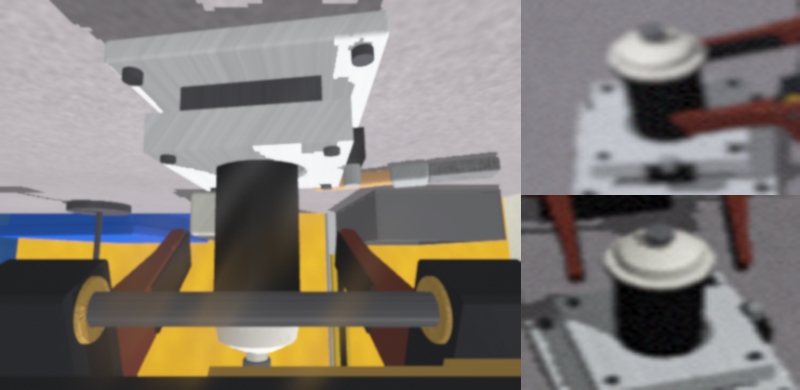

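The canister is upright again, about 3 mm off the finger middle (column 276 against 282). In both outside views the tips end short of its axis. I'll go 15 mm further in and 3 mm across, then close and check that the opening stops near 0.57.

```bash
python3 -m jog '[[-1,-1,3,0,0,0],[-3,-2,6,0,0,0],[-4,-3,10,0,0,0],[-6,-3,14,0,0,0],[-6,-3,14,0,0,0]]' && python3 -m jog '[[0,0,0,0,0,0],[0,0,0,0,0,0],[0,0,0,0,0,0],[0,0,0,0,0,0],[0,0,0,0,0,0],[0,0,0,0,0,0],[0,0,0,0,0,0]]' 1 && python3 st.py
```

```text
time_s: 14.65
ee_pos: [0.5283, -0.2222, 0.0827]
tcp_rot: [0.592, 0.594, -0.385, 0.387]
contact_force: [0.9, -0.0, 0.6]
opening: 0.996
time_s: 15.35
ee_pos: [0.5283, -0.2221, 0.0827]
tcp_rot: [0.592, 0.594, -0.385, 0.387]
contact_force: [-0.7, -0.0, 0.5]
opening: 0.549
15.35 q [-0.56   0.802  0.275  1.997  0.986  1.146 -1.122] p [ 0.5283 -0.2221  0.0827] 0.549 F [-0.7 -0.   0.5]
[[-0.001  1.     0.004]
 [ 0.405  0.004 -0.914]
 [-0.914  0.001 -0.405]]
```

```bash
python3 -m jog '[[0,0,0,0,0,0],[0,0,0,0,0,0],[0,0,0,0,0,0]]' && python3 -m jog '[[-5,0,-2,0,0,0],[-14,0,-6,0,0,0],[-27,0,-12,0,0,0],[-41,0,-18,0,0,0],[-55,0,-24,0,0,0],[-55,0,-24,0,0,0]]'
python3 - <<'E'
import cv2,numpy as np
from bench import snapshot
L=[]
for n,(r,c) in dict(scene=(130,150),side=(200,220)).items():
    L.append(cv2.resize(snapshot(n)["pixels"][r:r+110,c:c+140],(400,314),interpolation=cv2.INTER_CUBIC))
cv2.imwrite("pics/lift.png",np.hstack(L))
E
```

```text
time_s: 15.65
ee_pos: [0.5283, -0.2221, 0.0827]
tcp_rot: [0.592, 0.594, -0.385, 0.387]
contact_force: [-0.4, 0.1, -0.7]
opening: 0.553
time_s: 16.25
ee_pos: [0.5289, -0.2226, 0.1451]
tcp_rot: [0.593, 0.593, -0.383, 0.388]
contact_force: [0.9, -0.1, -2.6]
opening: 0.556
```

View pics/lift.png

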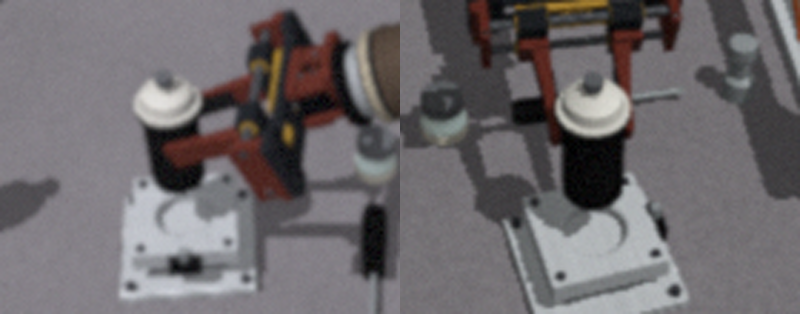

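Held and lifted clear: the canister is above the nest, upright between the fingers, opening 0.555. Now higher, then roll half a turn about the tool axis.

```bash
python3 -m jog '[[-14,0,-6,0,0,0],[-35,0,-15,0,0,0],[-56,0,-25,0,0,0],[-77,0,-34,0,0,0],[-98,0,-43,0,0,0],[-119,0,-53,0,0,0],[-137,0,-60,0,0,0],[-142,0,-63,0,0,0]]' && python3 st.py && python3 -m jog '[[0,0,0,0,0,-0.07],[0,0,0,0,0,-0.2],[0,0,0,0,0,-0.34],[0,0,0,0,0,-0.48],[0,0,0,0,0,-0.62],[0,0,0,0,0,-0.76],[0,0,0,0,0,-0.9],[0,0,0,0,0,-1.04],[0,0,0,0,0,-1.18],[0,0,0,0,0,-1.32]]' && python3 st.py && python3 -m jog '[[0,0,0,0,0,-0.14],[0,0,0,0,0,-0.28],[0,0,0,0,0,-0.42],[0,0,0,0,0,-0.56],[0,0,0,0,0,-0.7],[0,0,0,0,0,-0.84],[0,0,0,0,0,-0.98],[0,0,0,0,0,-1.12],[0,0,0,0,0,-1.26],[0,0,0,0,0,-1.4]]' && python3 st.py
```

```text
time_s: 17.15
ee_pos: [0.5279, -0.2228, 0.3004]
tcp_rot: [0.593, 0.593, -0.383, 0.387]
contact_force: [0.4, 0.2, -2.6]
opening: 0.555
17.15 q [-0.599  0.422  0.318  1.933  0.968  1.409 -0.766] p [ 0.5279 -0.2228  0.3004] 0.555 F [ 0.4  0.2 -2.6]
[[ 0.003  1.     0.005]
 [ 0.406  0.003 -0.914]
 [-0.914  0.005 -0.406]]
time_s: 18.15
ee_pos: [0.5274, -0.2228, 0.2998]
tcp_rot: [0.102, 0.832, -0.541, 0.069]
contact_force: [0.0, -0.4, -2.2]
opening: 0.556
18.15 q [-0.492  0.414  0.18   1.927  0.998  1.456  0.534] p [ 0.5274 -0.2228  0.2998] 0.556 F [ 0.  -0.4 -2.2]
[[-0.97   0.244  0.004]
 [ 0.096  0.395 -0.914]
 [-0.224 -0.886 -0.406]]
time_s: 19.15
ee_pos: [0.5269, -0.2229, 0.2991]
tcp_rot: [-0.46, 0.701, -0.457, -0.298]
contact_force: [0.2, 0.9, -2.3]
opening: 0.557
19.15 q [-0.389  0.413  0.047  1.921  1.026  1.501  1.917] p [ 0.5269 -0.2229  0.2991] 0.557 F [ 0.2  0.9 -2.3]
[[-0.399 -0.917  0.003]
 [-0.373  0.159 -0.914]
 [ 0.838 -0.365 -0.406]]
```

```bash
python3 -m jog '[[0,0,0,0,0,-0.14],[0,0,0,0,0,-0.28],[0,0,0,0,0,-0.42],[0,0,0,0,0,-0.42]]' >/dev/null&& python3 st.py && python3 -m jog '[[0,0,0,0,0.07,0],[0,0,0,0,0.14,0],[0,0,0,0,0.2,0],[0,0,0,0,0.2,0],[0,0,0,0,0.2,0],[0,0,0,0,0.2,0],[0,0,0,0,0.2,0]]' >/dev/null && python3 st.py;  python3 - <<'E'
import cv2,numpy as np
from bench import snapshot
L=[]
for n in("scene","side"): L.append(snapshot(n)["pixels"][40:340,80:480])
cv2.imwrite("pics/flip.png",np.hstack(L))
E
```

```text
19.55 q [-0.359  0.414  0.009  1.919  1.034  1.514  2.333] p [ 0.5265 -0.223   0.2985] 0.555 F [-0.1 -0.1 -2.7]
[[ 0.013 -1.     0.002]
 [-0.405 -0.007 -0.914]
 [ 0.914  0.011 -0.406]]
20.25 q [-0.422  0.533  0.037  1.952  1.122  1.61   2.188] p [ 0.5264 -0.2233  0.2991] 0.555 F [-0.   0.  -2.3]
[[ 0.01  -1.     0.004]
 [-0.217 -0.006 -0.976]
 [ 0.976  0.009 -0.217]]
```

View pics/flip.png

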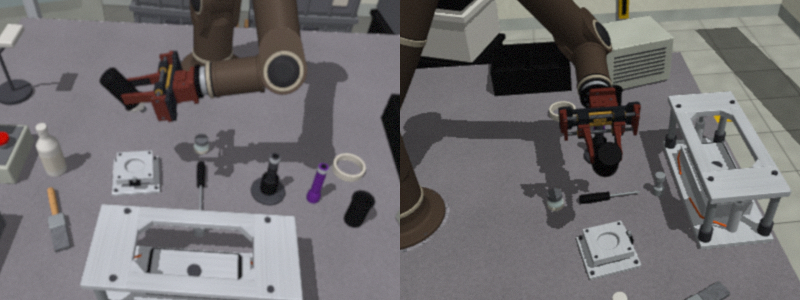

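The canister is upside down: black underside up at (115,80) in the left half, lid low. Both dark torch in the holster (272,170) and purple (318,182) are still there. Turning back.

```bash
python3 -m jog '[[0,0,0,0,-0.07,0],[0,0,0,0,-0.14,0],[0,0,0,0,-0.2,0],[0,0,0,0,-0.2,0.1],[0,0,0,0,-0.2,0.2],[0,0,0,0,-0.2,0.2]]' >/dev/null && python3 st.py && python3 -m jog '[[0,0,0,0,0,0.14],[0,0,0,0,0,0.28],[0,0,0,0,0,0.42],[0,0,0,0,0,0.56],[0,0,0,0,0,0.7],[0,0,0,0,0,0.84],[0,0,0,0,0,0.98],[0,0,0,0,0,1.12],[0,0,0,0,0,1.26],[0,0,0,0,0,1.4]]'>/dev/null && python3 -m jog '[[0,0,0,0,0,0.14],[0,0,0,0,0,0.28],[0,0,0,0,0,0.42],[0,0,0,0,0,0.56],[0,0,0,0,0,0.7],[0,0,0,0,0,0.84],[0,0,0,0,0,0.98],[0,0,0,0,0,1.12],[0,0,0,0,0,1.26],[0,0,0,0,0,1.4]]'>/dev/null
cat > rel.py <<'E'
import sys,numpy as np
from bench import arm
from scipy.spatial.transform import Rotation as R
# argv: x y z then 3x3 rows (target) -> shift mm & rotvec in current tool frame
s=arm.read_state();C=R.from_quat(s['tcp_rot'])
v=[float(a) for a in sys.argv[1:]]
print('shift',(C.inv().apply(np.array(v[:3])-s['ee_pos'])*1000).round(1),'rot',(C.inv()*R.from_matrix(np.reshape(v[3:],(3,3)))).as_rotvec().round(4),s['time_s'])
E
python3 st.py; python3 rel.py .5283 -.2221 .3 -.001 1 .004 .405 .004 -.914 -.914 .001 -.405
```

```text
20.95 q [-0.373  0.4    0.022  1.939  1.043  1.496  2.125] p [ 0.526  -0.2236  0.2996] 0.557 F [ 0.6  1.2 -2.4]
[[-0.189 -0.982  0.022]
 [-0.402  0.057 -0.914]
 [ 0.896 -0.181 -0.406]]
22.95 q [-0.575  0.407  0.28   1.952  0.989  1.41  -0.637] p [ 0.5259 -0.2236  0.2997] 0.555 F [-1.  -0.9 -1.8]
[[-0.145  0.989  0.021]
 [ 0.399  0.078 -0.914]
 [-0.905 -0.124 -0.406]]
shift [ 0.   2.4 -1.4] rot [ 0.0172 -0.      0.1451] 22.95
```

```bash
python3 -m jog '[[0,1,-1,0.008,0,0.07],[0,2,-1,0.017,0,0.145],[0,2.4,-1.4,0.017,0,0.145],[0,2.4,-1.4,0.017,0,0.145]]' >/dev/null;python3 rel.py .5283 -.2221 .11 -.001 1 .004 .405 .004 -.914 -.914 .001 -.405
```

```text
shift [173.7   0.5  77. ] rot [0.0002 0.     0.0039] 23.35
```

```bash
python3 -m jog '[[10,0,5,0,0,0],[30,0,13,0,0,0.004],[52,0,23,0,0,0.004],[74,0,33,0,0,0.004],[96,0.5,43,0,0,0.004],[118,0.5,52,0,0,0.004],[140,0.5,62,0,0,0.004],[160,0.5,71,0,0,0.004],[174,0.5,77,0,0,0.004],[174,0.5,77,0,0,0.004]]' >/dev/null;python3 rel.py .5283 -.2221 .0827 -.001 1 .004 .405 .004 -.914 -.914 .001 -.405
python3 - <<'E'
import cv2,numpy as np
from bench import snapshot
L=[]
for n,(r,c) in dict(scene=(150,170),side=(220,240)).items():
    L.append(cv2.resize(snapshot(n)["pixels"][r:r+90,c:c+90],(400,400),interpolation=cv2.INTER_CUBIC))
cv2.imwrite("pics/down.png",np.hstack(L))
E
```

```text
shift [22.9  0.8 10.3] rot [-0.0006  0.0005  0.0041] 24.35
```

View pics/down.png

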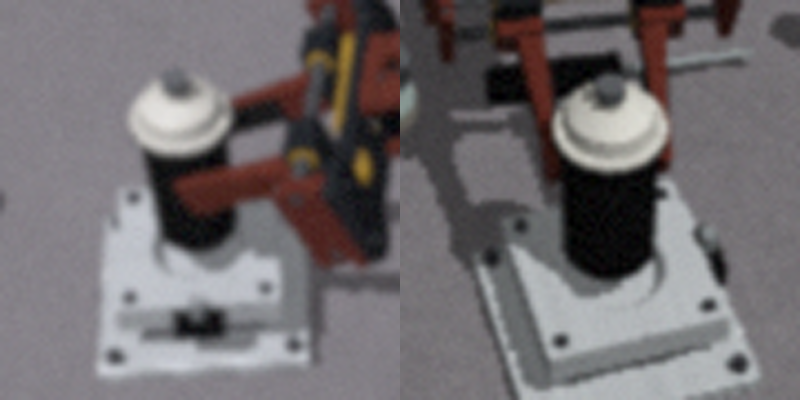

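Upright and above the pocket in both views. Descending to the recorded pose.

```bash
python3 -m jog '[[4,0.8,2,0,0,0.004],[8,0.8,4,0,0,0.004],[11,0.8,5,0,0,0.004],[11,0.8,5,0,0,0.004]]' | tail -2;python3 -m jog '[[2,0,1,0,0,0],[4,0,2,0,0,0],[6,0,3,0,0,0],[8,0,3.5,0,0,0],[9,0,4,0,0,0],[9,0,4,0,0,0]]';python3 rel.py .5283 -.2221 .0827 -.001 1 .004 .405 .004 -.914 -.914 .001 -.405
```

```text
contact_force: [0.1, 0.3, -2.2]
opening: 0.552
time_s: 25.45
ee_pos: [0.5291, -0.2222, 0.0877]
tcp_rot: [0.592, 0.593, -0.384, 0.387]
contact_force: [0.4, -0.0, -1.5]
opening: 0.555
shift [ 4.6 -0.8  2. ] rot [ 0.      0.0006 -0.0027] 25.45
```

```bash
python3 -m jog '[[1,0,0.5,0,0,0],[2,-0.5,1,0,0,0],[3,-0.8,1.5,0,0,0],[4.5,-0.8,2,0,0,-0.003],[4.5,-0.8,2,0,0,-0.003]]';python3 -m jog '[[0.3,0,0.1,0,0,0],[0.6,0,0.2,0,0,0],[0.6,0,0.2,0,0,0]]'
```

```text
time_s: 25.95
ee_pos: [0.5283, -0.2222, 0.0827]
tcp_rot: [0.591, 0.594, -0.385, 0.387]
contact_force: [-0.1, 0.5, -2.0]
opening: 0.556
time_s: 26.25
ee_pos: [0.5283, -0.2223, 0.0827]
tcp_rot: [0.591, 0.593, -0.385, 0.387]
contact_force: [-1.0, 1.9, 4.3]
opening: 0.559
```

```bash
python3 -m jog '[[0,0,0,0,0,0],[0,0,0,0,0,0],[0,0,0,0,0,0],[0,0,0,0,0,0],[0,0,0,0,0,0],[0,0,0,0,0,0],[0,0,0,0,0,0],[0,0,0,0,0,0]]' -1 | tail -2; python3 -m jog '[[0,0,-5,0,0,0],[0,0,-15,0,0,0],[0,0,-30,0,0,0],[0,0,-50,0,0,0],[0,0,-70,0,0,0],[0,0,-90,0,0,0],[0,0,-110,0,0,0],[0,0,-130,0,0,0],[0,0,-150,0,0,0],[0,0,-150,0,0,0]]' && python3 st.py
python3 - <<'E'
from bench import arm, snapshot, models
from h import *
import cv2
s=arm.read_state();w=wrist(s,snapshot("wrist"));a=snapshot("scene");b=snapshot("side")
V=dict(scene=a,side=b,wrist=w)
for n in("canister_mid","canister_seam","torch_mid","holster"):
    v=[]
    for c in V:
        m=models.mark_of(n,c)
        if n in("torch_mid","holster"): print(n,c,[(x["position"],round(x["conf"],2)) for x in m][:3])
        if m: v.append((V[c],m[0]["position"]))
    for k in itertools.combinations(v,2): print(n,tri(k))
o=[cv2.resize(V[n]["pixels"][r:r+65,c:c+65],(260,210),interpolation=cv2.INTER_CUBIC) for n,r,c in (("scene",160,180),("side",235,255))]
o2=[cv2.resize(V[n]["pixels"][r:r+65,c:c+85],(260,210),interpolation=cv2.INTER_CUBIC) for n,r,c in (("scene",180,330),("side",135,245))]
cv2.imwrite("pics/home.png",np.hstack([np.vstack(o),np.vstack(o2)]))
E
```

```text
contact_force: [-0.5, -0.2, -1.1]
opening: 1.0
time_s: 28.05
ee_pos: [0.5289, -0.0808, 0.1435]
tcp_rot: [0.591, 0.595, -0.383, 0.388]
contact_force: [-0.2, 0.3, -0.4]
opening: 1.0
28.05 q [-0.709  0.725  0.183  1.865  0.816  1.408 -1.036] p [ 0.5289 -0.0808  0.1435] 1.0 F [-0.2  0.3 -0.4]
[[-0.002  1.     0.009]
 [ 0.406  0.009 -0.914]
 [-0.914  0.002 -0.406]]
canister_mid (array([ 0.52145497, -0.18675323,  0.08305348]), np.float64(1.8546737825586908))
canister_mid (array([ 0.52494968, -0.18238798,  0.08894582]), np.float64(2.3263031796522795))
canister_mid (array([ 0.52520034, -0.1924407 ,  0.08487101]), np.float64(1.3259682275604732))
canister_seam (array([ 0.52798739, -0.18390214,  0.1264577 ]), np.float64(1.3705052189377378))
canister_seam (array([ 0.53261366, -0.18443513,  0.13383331]), np.float64(4.609850893737069))
canister_seam (array([ 0.52727924, -0.18900147,  0.13604512]), np.float64(2.589870373683552))
torch_mid scene [([351.5, 212.3], 0.76), ([396.2, 220.7], 0.55)]
torch_mid side [([280.0, 176.9], 0.46), ([294.5, 154.2], 0.28)]
torch_mid wrist []
torch_mid (array([0.55474829, 0.18166539, 0.07794917]), np.float64(1.5433963402334583))
holster scene [([345.8, 229.6], 0.59)]
holster side [([278.8, 195.1], 0.63)]
holster wrist []
holster (array([0.55291796, 0.17835814, 0.00580378]), np.float64(0.03264103458513172))
```

View pics/home.png

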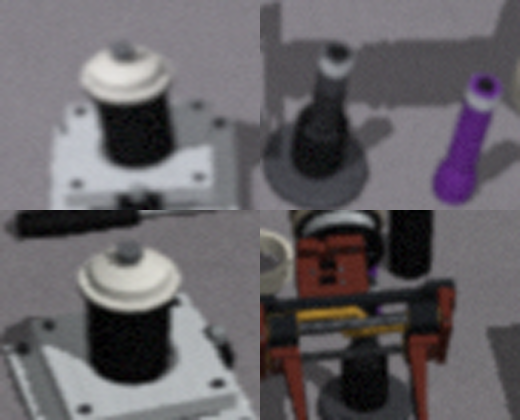

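The canister stands home and upright as at the start (left column). The right column confirms the dark torch in the black holster and the purple look-alike standing beside it without one; the dark one is meant. Now up, untilt and go above the torch.

```bash
python3 -m jog '[[-18,0,-8,0,0,0],[-46,0,-20,0,0,0],[-73,0,-32,0,0,0],[-100,0,-45,0,0,0],[-128,0,-57,0,0,0],[-155,0,-69,0,0,0],[-183,0,-81,0,0,0],[-183,0,-81,0,0,0]]' >/dev/null; python3 st.py; python3 rel.py .551 .178 .30 0 1 0 1 0 0 0 0 -1
```

```text
29.6 q [-0.734  0.436  0.22   1.764  0.852  1.669 -0.753] p [ 0.5283 -0.0849  0.3466] 1.0 F [ 0.5  0.2 -1.3]
[[ 0.004  1.     0.005]
 [ 0.406  0.003 -0.914]
 [-0.914  0.006 -0.405]]
shift [ 149.3   23.3 -221.3] rot [ 7.3000e-03  1.1533e+00 -6.0000e-04] 29.6
```

```bash
python3 -m jog '[[15,2,-22,0,0.115,0],[30,5,-44,0,0.23,0],[45,7,-66,0.002,0.345,0],[60,9,-89,0.003,0.46,0],[75,12,-111,0.004,0.575,0],[90,14,-133,0.005,0.69,0],[105,16,-155,0.005,0.805,0],[120,19,-177,0.006,0.92,0],[135,21,-199,0.007,1.04,0],[149,23,-221,0.007,1.153,0]]' >/dev/null; python3 -m jog '[[0,0,0,0,0,0],[0,0,0,0,0,0]]' >/dev/null; python3 st.py
python3 - <<'E'
from bench import arm, snapshot, models
from h import *
import cv2
s=arm.read_state();w=wrist(s,snapshot("wrist"));a=snapshot("scene");b=snapshot("side");cv2.imwrite("pics/tw.png",w["pixels"])
V=dict(scene=a,side=b,wrist=w)
for n in("torch_mid","holster"):
    v=[]
    for c in V:
        m=models.mark_of(n,c); print(n,c,[(x["position"],round(x["conf"],2)) for x in m][:3])
        if m: v.append((V[c],m[0]["position"]))
    for k in itertools.combinations(v,2): print(n,tri(k))
print(models.look_for("torch_mid","wrist"))
def pr(d,X):
    c=np.array(d["R"])@X+d["t"];return [round(float(d["fx"]*c[0]/c[2]+d["cx"]),1),round(float(d["fy"]*c[1]/c[2]+d["cy"]),1)]
for z in(.147,.08,.06,0):print(z,pr(w,np.array([.551,.178,z])))
print('axis',pr(w,s['ee_pos']-[0,0,.1]))
E
```

```text
30.8 q [-0.469  0.255  0.095  1.547 -0.026  1.341 -0.373] p [0.5506 0.1774 0.2993] 1.001 F [-0.3 -0.3  0.4]
[[ 0.002  1.    -0.001]
 [ 1.    -0.002  0.001]
 [ 0.001 -0.001 -1.   ]]
torch_mid scene [([397.0, 217.5], 0.82), ([348.7, 213.1], 0.58)]
torch_mid side [([278.6, 154.4], 0.62), ([279.8, 178.4], 0.51)]
torch_mid wrist [([301.2, 71.1], 0.95), ([284.6, 178.0], 0.68)]
torch_mid (array([0.5640851 , 0.29957778, 0.07663122]), np.float64(2.1491848984728668))
torch_mid (array([0.57126577, 0.30142901, 0.0923217 ]), np.float64(2.536685718761319))
torch_mid (array([0.57090895, 0.3079876 , 0.06479696]), np.float64(1.9680477542297408))
holster scene [([346.1, 231.1], 0.66), ([214.3, 219.2], 0.61)]
holster side [([280.0, 195.3], 0.95)]
holster wrist [([286.1, 166.6], 0.66)]
holster (array([0.55668686, 0.17927004, 0.0038708 ]), np.float64(0.05765379465372147))
holster (array([ 0.55469307,  0.18503404, -0.00116908]), np.float64(3.7591359151075463))
holster (array([ 0.55723903,  0.18956455, -0.00513964]), np.float64(0.5515418183900613))
[{'rect': [271.6, 160.5, 299.4, 204.2], 'conf': 0.73}, {'rect': [281.1, 44.1, 317.4, 95.0], 'conf': 0.66}]
0.147 [282.3, 194.9]
0.08 [282.3, 184.3]
0.06 [282.3, 181.7]
0 [282.3, 175.2]
axis [281.9, 207.0]
```

View pics/tw.png

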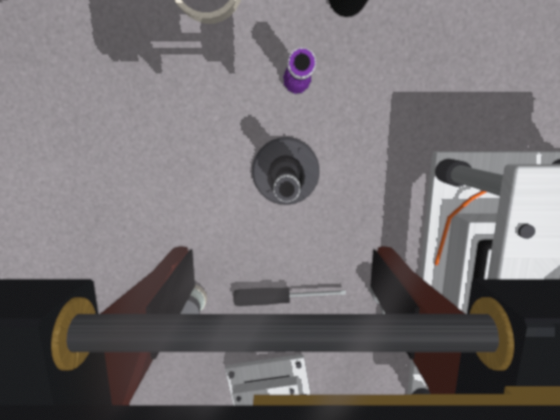

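The wrist picture shows the dark torch's tail at (286,187) with its foot at (286,168), and the purple one at (302,63), out of the way. The tail lies about 4 mm in x and 9 mm in y beyond my axis (predicted 282,195). I'll correct, lower and re-check against the finger axis.

```bash
python3 -m jog '[[2,1,12,0,0,0],[4,2,30,0,0,0],[6,3,50,0,0,0],[8,4,70,0,0,0],[9,4,90,0,0,0],[9,4,105,0,0,0],[9,4,115,0,0,0],[9,4,115,0,0,0]]' >/dev/null; python3 st.py
python3 - <<'E'
from bench import arm, snapshot, models
from h import *
import cv2
s=arm.read_state();w=wrist(s,snapshot("wrist"));g=cv2.cvtColor(w["pixels"],cv2.COLOR_BGR2GRAY);cv2.imwrite("pics/tw2.png",w["pixels"])
def pr(d,X):
    c=np.array(d["R"])@X+d["t"];return [round(float(d["fx"]*c[0]/c[2]+d["cx"]),1),round(float(d["fy"]*c[1]/c[2]+d["cy"]),1)]
x,y=s['ee_pos'][:2]
for z in(.147,.08,.062,0.012):print(z,pr(w,np.array([x,y,z])))
print(models.mark_of("torch_mid","wrist"),models.look_for("torch_mid","wrist"),models.mark_of("holster","wrist"))
c=cv2.HoughCircles(cv2.medianBlur(g[100:300,200:360],3),cv2.HOUGH_GRADIENT,1,10,param1=80,param2=18,minRadius=8,maxRadius=45)
print([(round(a[0]+200,1),round(a[1]+100,1),round(a[2],1)) for a in c[0][:8].astype(float)] if c is not None else None)
E
```

```text
32.1 q [-0.471  0.342  0.082  1.701 -0.035  1.1   -0.378] p [0.554  0.1879 0.183 ] 1.003 F [ 0.1 -0.5 -0.1]
[[ 0.001  1.    -0.002]
 [ 1.    -0.001  0.003]
 [ 0.003 -0.002 -1.   ]]
0.147 [281.9, 227.5]
0.08 [282.1, 206.4]
0.062 [282.2, 202.1]
0.012 [282.2, 192.4]
[{'position': [302.2, 65.5], 'conf': 0.84}, {'position': [280.0, 209.6], 'conf': 0.7}] [{'rect': [264.7, 186.1, 302.8, 251.0], 'conf': 0.85}, {'rect': [280.4, 26.2, 325.6, 98.9], 'conf': 0.68}] [{'position': [285.1, 190.3], 'conf': 0.62}]
[(np.float64(283.5), np.float64(192.5), np.float64(43.3)), (np.float64(290.5), np.float64(202.5), np.float64(32.0)), (np.float64(284.5), np.float64(229.5), np.float64(19.9)), (np.float64(274.5), np.float64(200.5), np.float64(32.1)), (np.float64(268.5), np.float64(185.5), np.float64(27.5)), (np.float64(300.5), np.float64(205.5), np.float64(22.9)), (np.float64(266.5), np.float64(208.5), np.float64(21.0)), (np.float64(270.5), np.float64(175.5), np.float64(20.7))]
```

View pics/tw2.png

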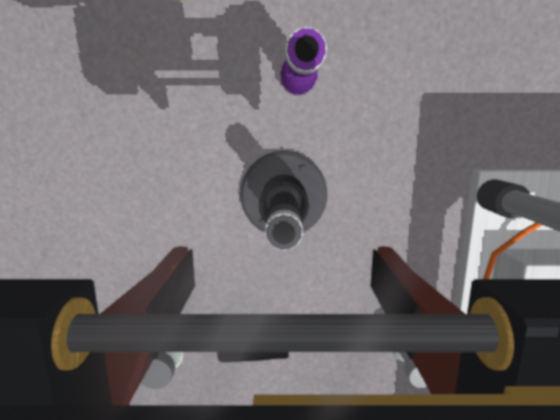

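Tail at (284,230) and foot at (283,192) against the finger axis at (282,228) and (282,192): aligned within 2 mm. Descending and gripping.

```bash
python3 -m jog '[[0,0,15,0,0,0],[0,1,35,0,0,0],[0,1,55,0,0,0],[0,1,72,0,0,0],[0,1,86,0,0,0],[0,1,97,0,0,0],[0,1,104,0,0,0],[0,1,109,0,0,0],[0,1,111,0,0,0],[0,1,111,0,0,0]]' && python3 -m jog '[[0,0,0,0,0,0],[0,0,0,0,0,0],[0,0,0,0,0,0],[0,0,0,0,0,0],[0,0,0,0,0,0],[0,0,0,0,0,0],[0,0,0,0,0,0],[0,0,0,0,0,0],[0,0,0,0,0,0],[0,0,0,0,0,0]]' 1 && python3 -m jog '[[0,0,0,0,0,0],[0,0,0,0,0,0]]'
```

```text
time_s: 33.3
ee_pos: [0.5569, 0.189, 0.0749]
tcp_rot: [0.707, 0.707, 0.002, -0.001]
contact_force: [0.3, -1.0, -0.8]
opening: 1.0
time_s: 34.3
ee_pos: [0.5568, 0.189, 0.0748]
tcp_rot: [0.707, 0.707, 0.002, -0.001]
contact_force: [-0.3, 0.1, -0.8]
opening: 0.287
time_s: 34.5
ee_pos: [0.5568, 0.189, 0.0748]
tcp_rot: [0.707, 0.707, 0.002, -0.001]
contact_force: [0.9, -0.1, -1.2]
opening: 0.291
```

Opening stops at 0.29, the 26 mm handle. Drawing it straight up.

```bash
python3 -m jog '[[0,0,-5,0,0,0],[0,0,-15,0,0,0],[0,0,-30,0,0,0],[0,0,-45,0,0,0],[0,0,-65,0,0,0],[0,0,-85,0,0,0],[0,0,-105,0,0,0],[0,0,-125,0,0,0],[0,0,-145,0,0,0],[0,0,-165,0,0,0]]' && python3 -m jog '[[0,0,-20,0,0,0],[0,0,-45,0,0,0],[0,0,-70,0,0,0],[0,0,-95,0,0,0],[0,0,-110,0,0,0],[0,0,-110,0,0,0]]'; python3 st.py
python3 - <<'E'
from bench import arm, snapshot, models
from h import *
a=snapshot("scene");b=snapshot("side")
for n in("torch_mid","torch_lens"):
    for p in models.mark_of(n,"scene")[:3]:
        for q in models.mark_of(n,"side")[:3]:
            x,e=tri([(a,p["position"]),(b,q["position"])]); print(n,x.round(3),round(e,1),p["position"],q["position"],round(p["conf"],2),round(q["conf"],2))
E
python3 rel.py .529 -.064 .296 0 1 0 .7071 0 -.7071 -.7071 0 -.7071
```

```text
time_s: 35.5
ee_pos: [0.5564, 0.1881, 0.2415]
tcp_rot: [0.707, 0.707, 0.003, -0.001]
contact_force: [-0.3, -0.1, -0.8]
opening: 0.288
time_s: 36.1
ee_pos: [0.5568, 0.1877, 0.3547]
tcp_rot: [0.707, 0.707, 0.005, 0.0]
contact_force: [0.3, -0.1, -2.2]
opening: 0.291
36.1 q [-0.481  0.248  0.098  1.432 -0.028  1.454 -0.384] p [0.5568 0.1877 0.3547] 0.291 F [ 0.3 -0.1 -2.2]
[[ 0.001  1.     0.007]
 [ 1.    -0.001  0.007]
 [ 0.007  0.007 -1.   ]]
torch_mid [0.522 0.16  0.256] 32.4 [371.5, 129.2] [282.6, 155.0] 0.89 0.79
torch_mid [0.553 0.187 0.354] 2.1 [371.5, 129.2] [278.5, 91.7] 0.89 0.72
torch_mid [0.601 0.054 0.233] 85.3 [371.5, 129.2] [336.8, 229.8] 0.89 0.22
torch_mid [0.576 0.302 0.073] 2.8 [398.6, 221.4] [282.6, 155.0] 0.63 0.79
torch_mid [0.616 0.3   0.231] 30.8 [398.6, 221.4] [278.5, 91.7] 0.63 0.72
torch_mid [0.658 0.196 0.013] 58.8 [398.6, 221.4] [336.8, 229.8] 0.63 0.22
torch_mid [0.656 0.064 0.139] 53.1 [279.9, 272.7] [282.6, 155.0] 0.34 0.79
torch_mid [0.693 0.076 0.295] 86.3 [279.9, 272.7] [278.5, 91.7] 0.34 0.72
torch_mid [0.7   0.007 0.002] 1.4 [279.9, 272.7] [336.8, 229.8] 0.34 0.22
torch_lens [ 0.559  0.31  -0.015] 1.3 [391.6, 239.8] [275.1, 173.0] 0.93 0.9
torch_lens [0.623 0.298 0.167] 29.4 [391.6, 239.8] [280.5, 111.2] 0.93 0.63
torch_lens [0.506 0.16  0.179] 24.9 [362.1, 153.4] [275.1, 173.0] 0.69 0.9
torch_lens [0.56  0.178 0.297] 0.5 [362.1, 153.4] [280.5, 111.2] 0.69 0.63
shift [-251.8  -26.7   53.7] rot [ 0.0012 -0.7899 -0.0015] 36.55
```

```bash
python3 rel.py .529 -.030 .294 0 1 0 .7071 0 -.7071 -.7071 0 -.7071
```

```text
shift [-217.8  -26.7   55.9] rot [ 0.0012 -0.7899 -0.0015] 36.55
```

```bash
python3 -m jog '[[-12,-1,2,0,-0.05,0],[-32,-4,6,0,-0.13,0],[-58,-7,12,0,-0.22,0],[-84,-10,19,0,-0.32,0],[-110,-13,26,0,-0.42,0],[-136,-17,34,0,-0.52,0],[-162,-20,42,0.001,-0.62,0],[-188,-23,49,0.001,-0.71,0],[-210,-26,54,0.001,-0.77,0],[-218,-27,56,0.001,-0.79,0]]' >/dev/null; python3 -m jog '[[0,0,0,0,0,0],[0,0,0,0,0,0]]'; python3 st.py; python3 rel.py .529 -.069 .255 0 1 0 .7071 0 -.7071 -.7071 0 -.7071
```

```text
time_s: 37.75
ee_pos: [0.5282, -0.0304, 0.2927]
tcp_rot: [0.653, 0.653, -0.272, 0.27]
contact_force: [-0.1, 0.6, -1.7]
opening: 0.285
37.75 q [-0.656  0.35   0.169  1.714  0.619  1.522 -0.66 ] p [ 0.5282 -0.0304  0.2927] 0.285 F [-0.1  0.6 -1.7]
[[-0.     1.    -0.002]
 [ 0.706 -0.001 -0.708]
 [-0.708 -0.001 -0.706]]
shift [-0.6  0.9 53.9] rot [-0.0019  0.001   0.0001] 37.75
```

```bash
python3 -m jog '[[0,0,4,0,0,0],[0,0,12,0,0,0],[0,1,22,0,0,0],[0,1,32,0,0,0],[0,1,42,0,0,0],[0,1,50,0,0,0],[0,1,54,0,0,0],[0,1,54,0,0,0],[0,1,54,0,0,0]]'>/dev/null; python3 st.py
python3 - <<'E'
from bench import arm, snapshot, models
from h import *
import cv2
s=arm.read_state();w=wrist(s,snapshot("wrist"));a=snapshot("scene");b=snapshot("side")
R=Ro.from_quat(s['tcp_rot'])
lens=s['ee_pos']+R.apply([0,0,.0628]);print('lens kin',lens,'seam in lens',R.inv().apply(np.array([.529,-.19,.134])-lens))
V=dict(scene=a,side=b,wrist=w)
for n in("torch_mid","torch_lens","canister_seam","canister_mid"):
    M={c:models.mark_of(n,c)[:3] for c in V}
    print(n,{c:[(x["position"],round(x["conf"],2)) for x in M[c]] for c in M})
    for c1,c2 in itertools.combinations(V,2):
        for p in M[c1]:
            for q in M[c2]:
                x,e=tri([(V[c1],p["position"]),(V[c2],q["position"])])
                if e<4: print('  ',c1,c2,x.round(3),round(e,1))
def pr(d,X):
    c=np.array(d["R"])@X+d["t"];return [round(float(d["fx"]*c[0]/c[2]+d["cx"]),1),round(float(d["fy"]*c[1]/c[2]+d["cy"]),1)]
print([pr(d,lens) for d in V.values()],[pr(d,s['ee_pos']-R.apply([0,0,.0047])) for d in V.values()])
E
```

```text
38.65 q [-0.611  0.364  0.184  1.794  0.644  1.413 -0.673] p [ 0.5292 -0.0684  0.2546] 0.294 F [ 0.4  0.6 -1.4]
[[-0.     1.    -0.002]
 [ 0.707 -0.001 -0.708]
 [-0.708 -0.001 -0.707]]
lens kin [ 0.52907205 -0.11285796  0.21023321] seam in lens [-0.00055687  0.00010908  0.10845312]
torch_mid {'scene': [([253.3, 148.0], 0.72), ([397.9, 223.0], 0.56), ([136.3, 259.3], 0.47)], 'side': [([279.2, 181.3], 0.74), ([278.3, 156.3], 0.6)], 'wrist': [([279.6, 255.0], 0.7)]}
   scene side [ 0.525 -0.073  0.264] 0.3
   scene side [0.566 0.307 0.061] 0.9
   scene wrist [ 0.527 -0.073  0.262] 2.8
   side wrist [ 0.526 -0.07   0.262] 2.3
   side wrist [ 0.529 -0.01   0.289] 2.5
torch_lens {'scene': [([235.1, 161.5], 0.97), ([388.7, 237.6], 0.97)], 'side': [([283.5, 208.7], 0.87)], 'wrist': [([280.8, 221.9], 0.82)]}
   scene side [ 0.529 -0.119  0.22 ] 0.3
   scene wrist [ 0.527 -0.12   0.214] 3.2
   side wrist [ 0.529 -0.113  0.215] 0.8
canister_seam {'scene': [([211.1, 185.7], 0.85), ([279.4, 191.4], 0.51)], 'side': [([285.9, 257.2], 0.68)], 'wrist': [([282.4, 188.8], 0.81)]}
   scene side [ 0.527 -0.188  0.129] 1.2
   scene wrist [ 0.53  -0.19   0.129] 1.0
   side wrist [ 0.527 -0.188  0.132] 1.8
canister_mid {'scene': [([213.5, 195.3], 0.79)], 'side': [([284.4, 272.4], 0.62)], 'wrist': [([281.6, 153.9], 0.86)]}
   scene side [ 0.521 -0.189  0.081] 0.1
   scene wrist [ 0.527 -0.187  0.086] 1.5
   side wrist [ 0.525 -0.19   0.081] 2.9
[[238.1, 164.3], [283.3, 210.1], [282.0, 216.6]] [[256.8, 150.9], [280.7, 181.1], [281.9, 245.2]]
```

Everything agrees: the camera-measured lens is at (.529,−.118,.217) and the flange about 11 cm ahead, within roughly 1 cm of the beam. I'll settle and hand in.

```bash
python3 -m jog '[[0,0,0,0,0,0],[0,0,0,0,0,0],[0,0,0,0,0,0],[0,0,0,0,0,0],[0,0,0,0,0,0]]'; python3 -c "
from bench import arm,hand_in
print(abs(arm.read_state()['dq']).max());hand_in()"
```

```text
time_s: 39.9
ee_pos: [0.5291, -0.0687, 0.2545]
tcp_rot: [0.653, 0.653, -0.272, 0.27]
contact_force: [0.2, 0.6, -1.1]
opening: 0.292
0.0013446915204567542
the job is handed in; nothing more can be done
```

I did the whole sequence and handed in at about 40 s. The canister was turned upside down in the air and set back home upright. The dark torch was then drawn from its holster and is held slanting at 45° at the weld flange.

**Last checks**
- **Torch aim:** the cameras put the lens at about (0.529, −0.118, 0.217) m, with the flange about 11 cm ahead and within roughly 1 cm of the beam. The arm's own pose gives about 10.8 cm.
- **Grip:** the opening held at 0.29, which matches the 26 mm handle, and the arm was practically still.
- **Canister:** it looked upright and home after release. The final flange estimates (z 129–132 mm against 134 mm) fit that within measuring error. The released pose was the same as the grasp pose to within a millimetre.

**What failed or disagreed**
- **First canister grasp:** it was too shallow. The fingers shut in front of the canister and leaned it back about 10°; it fell upright when I opened. I went 15 mm deeper and it held.
- **Finger length:** the fingertips appeared 20–30 mm short of the reported tool point, so I used the grasps themselves and close views instead.
- **Torch position:** the outside cameras and the wrist camera differed by about 9 mm. I followed the wrist camera, and the grasp held.
- **Bystanders:** I did not measure their positions again at the end. None looked displaced in the pictures I viewed.

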